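Lock the sheet former's drain valve

ROBOT

A 6-joint arm with a two-finger parallel gripper is mounted at the origin on the work surface. World frame = base frame: x ahead of the robot, y to its left, z up, the work surface at z = 0. Lengths are in m, angles in rad, forces in N, time in s.
With the tool pointing down it reaches from about 0.3 to 0.95 m from the base axis. Payload 3.1 kg.
Tool frame: the origin (TCP) lies on the centre line of the jaws, within the pads' length; the fingertips stand 14 mm ahead of it and the grasp point (between the pads) lies 5 mm behind it; z points along the fingers, y is the direction in which the jaws open and shut (so a half turn about z gives the same grasp; the last joint's range is limited). The gripper opens to 85 mm and grips with 20 to 120 N. Pads are 22 mm wide; open, the fingers measure 114 mm over their backs; the gripper's body (76 mm by 85 mm) begins 54 mm behind the grasp point. The pads swing forward as they close: fully open they stand 13 mm farther back than shut.
Start: joints at [-1.206, 0.308, 1.634, -0, 1.2, -0.07], TCP at [0.263, -0.567, 0.245] pointing down, gripper open.
Joint ranges: [-3.06, 3.06], [-0.79, 1.96], [0.05, 2.63], [-1.19, 4.34], [0.05, 2.64], [-2.94, 2.94]. Speed limits (rad/s): [2.79, 2.79, 3.14, 3.14, 3.14, 3.14].

INTERFACE

Orientations are given as a unit quaternion [w, x, y, z].
In Python, from plant import ctrl gives the robot as it stands.
- The arm moves only by the shell command python3 -m pendant 'ROWS'. ROWS is JSON, a list of rows, each a list of 3 entries, a list of its own where there are three numbers: the opening, from 0 (shut) to 1 (fully open), then the shift along the tool's x, y, z in cm, then the turn about the tool's z in rad. In form: [[hand, [x, y, z], roll], ...]. A call has exactly 5 rows; each row is the pose to reach, as a shift and turn from the pose commanded when the call began, along the tool's axes at that moment; what a row does not reach only later rows make up. A row lasts 1/12 s, in which the tool goes at most 41.7 mm and 7.16 degrees, less where a joint would pass 70% of its speed; a pose out of reach is approached as far as the arm can. A call with a gripper value outside its range is refused whole. The fingers move at their own pace and stop on an object; the grip force is fixed at half the most. Time passes only in rows, so rows that repeat a pose let the fingers close, or fill a call up. It gives the time, the measured TCP pose, the force and the opening at its end, in the units of the state.
- ctrl.observe(): the state, without advancing time (a new reading comes with each control period).
- ctrl.grab_frame(name): name is "side" or "top"; returns the picture (384x512x3 uint8, red, green, blue); there is no depth.
- ctrl.get_calibration(name): a dict with "fx", "fy", "cx", "cy" (pixels), "dist_coeffs" ([k1, k2, p1, p2, k3] as OpenCV has them; the pictures are not rectified), "R" (3x3) and "t" (3): a world point X has camera coordinates R X + t. Camera axes: x right, y down, z forward; pixel columns grow to the right and rows downward; lengths in m; the calibration is good to about 2 mm. A picture is of the moment at which its call begins. get_calibration takes no time and is no camera call.
- ctrl.close_job(): hands the job in, once; it reports no verdict.
Trained networks look in the newest picture that a camera, given by its name, has taken for a name from the list of things; names that differ only in an ending like _2 or _b are one class to them, and where a whole thing is asked for, a point or a joint stands for the part that bears it (a point fixed in the world has none). Each returns a list of dicts, best first, with "conf" (0 to 1); they miss things now and then, are a little off and sometimes report something else, mostly with a low value. They report only what shows in the picture. A call takes as long as a camera call. They do not tell look-alikes from the thing itself.
- ctrl.trace(query, camera): "mask" (384x512 bool, what is visible of it) and "extent" ([centre column, centre row, width, height] in pixels, round what is visible of it).
The state is a dict: "time_s": time; "qpos": joint angles; "qd": joint speeds; "joint_torque": joint torques, N m; "ee_pos": TCP position; "eef_rot": TCP orientation; "contact_force": force on the tool from outside, world axes, zero at the start; "ft_torque": the same for the moment, N m; "grip_width": finger opening in m.
Only numpy, scipy, OpenCV 4.12 (cv2) and the standard library are available. Lean on these libraries where they do the work, as an engineer would, in place of code of your own. Each camera call takes 0.05 s, during which the arm holds its last target. There are 200 camera calls.

TASK

Lock the drain valve: push one of the upright pegs on the round slotted disc to turn it until its slot lines up with the locking bar, then push the bar by its upright post straight through the disc until it is fully home, its shoulder against the guide block. Only push, with the fingertips or the outside of the fingers: do not grip the pegs or the post and do not lift the bar. Leave the jar, the beaker and the wrench where they are, and finish clear of everything.

Things in the scene. Friction and masses are not known exactly. Their poses are not given: they have to be found in the camera images.
- lock: Fixed lock on the level deck (z = 0): aluminium base plate 364 x 60 x 10 mm, round flange of 62 mm radius under the disc. Origin on the deck under the disc's axis; z up; +x is the way the bar is pushed, its line is y = 0. The bar's bed runs from x = -272 to -50 mm, 42 mm wide, top 16 mm above the deck. The bronze disc spans x = -45 to 45 mm.
- slot (a point): Disc's centre at its top face, 34 mm above the deck. Bronze disc 90 mm across; its slot, 22 mm wide, 18.5 mm deep, runs straight across. The frame turns with the disc, x along the slot: in line when parallel to the lock's x, either way round. Starts 0.65 to 1.57 rad out; turns both ways, 0.55 rad past either alignment; needs 0.1 N m, stays where left. The bar's nose enters within about 0.1 rad.
- peg_a (a point): One of two identical upright steel pegs fixed on the disc, 14 mm diameter, standing 35 mm above the disc's top face (34 to 69 mm above the deck). This point is on its axis at half height, 29 mm from the disc's axis, at the disc's +y side (square to the slot).
- peg_b (a point): The other peg, the same, at the disc's -y side, 29 mm from the disc's axis.
- bar: Steel bar 16 x 16 mm, 0.4 kg, on the bed, its front in the guide. Origin: underside, below the post at its rear. +x towards the nose, 184 mm ahead; the nose tapers to 8 mm over 14 mm. Shoulder plate under the post: 12 thick, 34 wide, 22 mm high, front face 6 mm ahead of the origin. Origin starts at x = -258 to -236 mm in the lock's frame; fully home (shoulder stopped by the guide) at -106 mm.
- post (a point): On the axis of the bar's upright push post: 14 mm diameter, its top 51 mm above the bar's underside (67 mm above the deck). This point is 35 mm above the bar's underside. Push it from behind, along the lock's +x; sliding needs a few newtons.
- jar: Bystander: closed white jar, 56 mm diameter, 85 mm high, origin at the centre of its underside.
- beaker: Bystander: open steel beaker, 68 mm across, 80 mm high, origin at the centre of its underside.
- wrench: Bystander: steel wrench, 160 mm long, lying on the deck along its x axis.
- guide (a point): Top centre of the grey roofed guide block, at x = -76 mm in the lock's frame, 39 mm above the deck. The block is 48 mm long in x (-100 to -52 mm) and 40 mm wide. The bar slides through it with 1 mm play per side; the roof keeps it from being lifted.
- keeper (a point): Top centre of the grey keeper strap beyond the disc, at x = 67 mm in the lock's frame, 39 mm above the deck, 26 mm long, 41 mm wide. The bar's nose ends up through it.
Not all that is in view belongs to the job. Of the things like the bar, leave any that is green; of the rest the smaller one is meant.

How it is judged:
By the outcome, as a careful person would: the job done as asked, in the order asked, and still so for the second after the job is handed in, with the robot touching nothing.
It also fails if it takes over 45 s, if anything falls off the work surface, if the arm or the gripper's body presses on something with over 40 N, if the wrist force passes 120 N, or if a joint passes its speed limit or range.

## Working session

There is one attempt and no reset: what is moved stays moved. The work goes in short steps, Python scripts to look and compute and a shell command to move; the robot and the scene stay as the last step left them, time stands still between calls to the robot, and variables do not carry over. Pictures are saved under pics/ and viewed, and the job is handed in when it is done.

```bash
ls; mkdir -p pics; python3 - <<'E'
from plant import ctrl
import cv2,numpy as np
s=ctrl.observe(); print({k:np.round(v,3).tolist() for k,v in s.items()})
for n in("top","side"):
    im=ctrl.grab_frame(n); cv2.imwrite(f"pics/{n}0.png",im[:,:,::-1])
    c=ctrl.get_calibration(n); print(n,{k:np.round(v,3).tolist() for k,v in c.items()})
    for q in("lock","slot","peg_a","bar","post","guide","keeper","jar","beaker","wrench"):
        print(q,[(round(d["conf"],2),np.round(d["extent"]).tolist()) for d in ctrl.trace(q,n)])
E
```

```text
pics
{'time_s': 0.0, 'qpos': [-1.206, 0.309, 1.635, 0.0, 1.2, -0.07], 'qd': [-0.001, -0.0, -0.0, -0.001, 0.002, 0.001], 'joint_torque': [-0.001, -41.526, -27.667, -0.0, 0.01, 0.0], 'ee_pos': [0.263, -0.566, 0.244], 'eef_rot': [-0.001, 0.976, 0.216, -0.0], 'contact_force': [0.384, -0.168, 0.994], 'ft_torque': [-0.056, -0.013, 0.036], 'grip_width': 0.085}
top {'fx': 426.324, 'fy': 426.324, 'cx': 252.509, 'cy': 191.289, 'dist_coeffs': [-0.079, 0.0, 0.0, 0.0, 0.0], 'R': [[-0.019, -1.0, 0.014], [-0.997, 0.017, -0.08], [0.08, -0.015, -0.997]], 't': [-0.067, 0.589, 1.365]}
lock [(0.77, [232.0, 199.0, 109.0, 46.0])]
slot [(0.96, [204.0, 199.0, 27.0, 28.0]), (0.66, [233.0, 201.0, 107.0, 48.0])]
peg_a [(0.76, [203.0, 198.0, 30.0, 28.0])]
bar [(0.89, [408.0, 232.0, 77.0, 28.0]), (0.79, [259.0, 210.0, 50.0, 14.0]), (0.78, [308.0, 290.0, 50.0, 70.0]), (0.5, [201.0, 151.0, 23.0, 21.0])]
post [(0.78, [407.0, 229.0, 74.0, 20.0]), (0.73, [308.0, 288.0, 55.0, 67.0]), (0.51, [257.0, 210.0, 48.0, 15.0])]
guide [(0.69, [231.0, 202.0, 111.0, 46.0])]
keeper [(0.75, [232.0, 202.0, 108.0, 42.0])]
jar [(0.7, 
[... 235 characters left out ...]
1.0, -0.023, -0.008], [-0.01, 0.678, -0.735], [0.022, -0.734, -0.678]], 't': [0.569, 0.1, 1.134]}
lock [(0.7, [260.0, 228.0, 50.0, 84.0])]
slot [(0.86, [255.0, 237.0, 29.0, 37.0])]
peg_a [(0.96, [256.0, 235.0, 36.0, 37.0]), (0.33, [260.0, 225.0, 48.0, 92.0]), (0.31, [219.0, 188.0, 23.0, 27.0])]
bar [(0.82, [348.0, 169.0, 75.0, 40.0]), (0.66, [272.0, 190.0, 20.0, 38.0])]
post [(0.96, [348.0, 167.0, 71.0, 46.0]), (0.62, [270.0, 191.0, 19.0, 42.0]), (0.6, [290.0, 122.0, 22.0, 38.0])]
guide [(0.85, [259.0, 226.0, 47.0, 94.0])]
keeper [(0.8, [258.0, 226.0, 48.0, 85.0])]
jar [(0.67, [203.0, 235.0, 20.0, 33.0])]
beaker [(0.94, [219.0, 188.0, 21.0, 31.0])]
wrench [(0.62, [244.0, 285.0, 59.0, 12.0])]
```

```bash
python3 - <<'E'
import cv2
a=cv2.imread("pics/top0.png")[130:260,150:310]; cv2.imwrite("pics/top0c.png",cv2.resize(a,None,fx=4.6,fy=4.6,interpolation=cv2.INTER_CUBIC))
a=cv2.imread("pics/side0.png")[150:310,190:370]; cv2.imwrite("pics/side0c.png",cv2.resize(a,None,fx=3.7,fy=3.7,interpolation=cv2.INTER_CUBIC))
E
```

```text
(no output)
```

View pics/top0c.png

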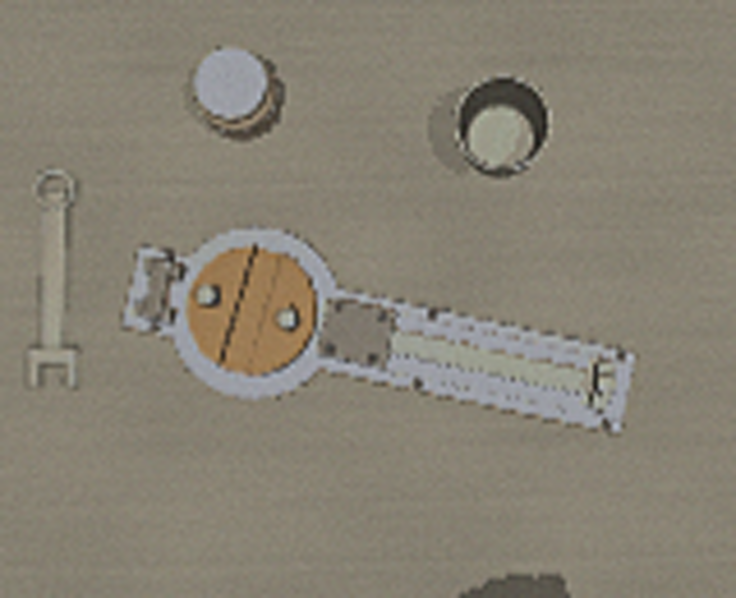

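View pics/side0c.png

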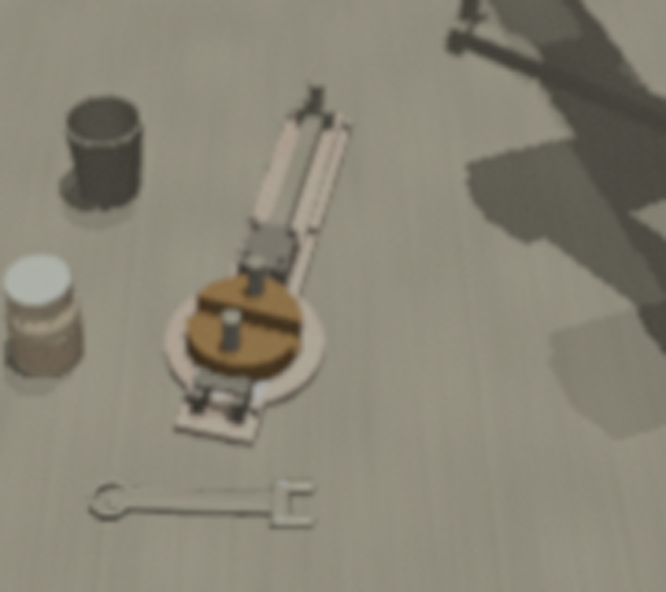

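View pics/top0.png

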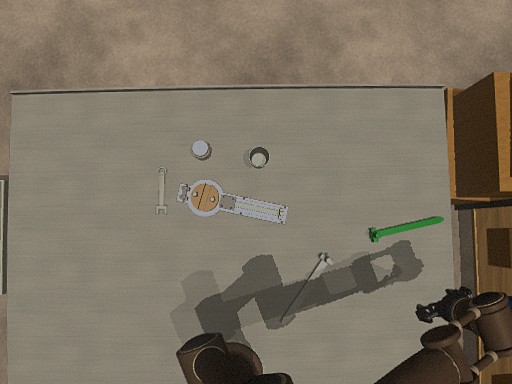

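```bash
cat > h.py <<'E'
from plant import ctrl
import cv2,numpy as np
def ray(cam,uv,z):
    c=ctrl.get_calibration(cam); K=np.array([[c["fx"],0,c["cx"]],[0,c["fy"],c["cy"]],[0,0,1]])
    n=cv2.undistortPoints(np.array(uv,float).reshape(-1,1,2),K,np.array(c["dist_coeffs"])).reshape(-1,2)
    R=np.array(c["R"]);t=np.array(c["t"]); o=-R.T@t; d=np.c_[n,np.ones(len(n))]@R
    return o+d*((z-o[2])/d[:,2])[:,None]
def proj(cam,P):
    c=ctrl.get_calibration(cam); K=np.array([[c["fx"],0,c["cx"]],[0,c["fy"],c["cy"]],[0,0,1]])
    R=np.array(c["R"]);return cv2.projectPoints(np.array(P,float).reshape(-1,1,3),cv2.Rodrigues(R)[0],np.array(c["t"],float),K,np.array(c["dist_coeffs"]))[0].reshape(-1,2)
def zoom(cam,fn,u0,v0,u1,v1,f):
    im=ctrl.grab_frame(cam)[:,:,::-1]; cv2.imwrite("pics/"+fn,cv2.resize(im[v0:v1,u0:u1],None,fx=f,fy=f,interpolation=cv2.INTER_CUBIC))
E
python3 - <<'E'
from h import *
im=cv2.imread("pics/top0.png"); h=cv2.cvtColor(im,cv2.COLOR_BGR2HSV)
m=((h[...,0]>7)&(h[...,0]<20)&(h[...,1]>110)&(h[...,2]>90)).astype(np.uint8); m[:, :170]=0;m[:,240:]=0;m[:170]=0;m[230:]=0
cs=max(cv2.findContours(m,0,1)[0],key=cv2.contourArea); (u,v),r=cv2.minEnclosingCircle(cs); e=cv2.fitEllipse(cs); print(u,v,r,e)
D=ray("top",[e[0]],.034)[0]; print("disc",D)
f=lambda p:(np.array(p)+.5)/4.6-.5+[150,130]
pl=ray("top",f([(632,355),(617,430),(138,247),(127,325)]),.010); print(pl)
r_,fr=pl[:2].mean(0),pl[2:].mean(0); d=fr-r_; L=np.linalg.norm(d); yaw=np.arctan2(d[1],d[0]); print("len",L,"yaw",yaw)
R=np.array([[np.cos(yaw),-np.sin(yaw)],[np.sin(yaw),np.cos(yaw)]])
loc=lambda P:(P[:,:2]-D[:2])@R
print("plate local",loc(pl))
pg=ray("top",f([(208,295),(288,318)]),.069); print("pegs",loc(pg), np.linalg.norm(pg[0]-pg[1]))
print("slotlines",loc(ray("top",f([(255,245),(222,362),(282,258),(250,370)]),.034)))
print("post",loc(ray("top",f([(600,383)]),.067)))
b=ray("side",(np.array([(315,92),(230,315),(257,265)])+.5)/3.7-.5+[190,150],.068);print("side post,pegs",loc(b))
for n,q in(("jar",(201,149)),("beaker",(258,157)),("wrench",(161,190))): print(n,loc(ray("top",[q],.05)))
im=ctrl.grab_frame("top")[:,:,::-1][185:235,170:300]; cv2.imwrite("pics/t1.png",cv2.resize(im,None,fx=6,fy=6,interpolation=cv2.INTER_CUBIC))
E
```

```text
204.38743591308594 196.98167419433594 13.756150245666504 ((204.27789306640625, 196.97518920898438), (25.83458137512207, 26.700626373291016), 97.6814956665039)
disc [0.5712583  0.07886094 0.034     ]
[[ 0.53579799 -0.18995945  0.01      ]
 [ 0.48254999 -0.17794927  0.01      ]
 [ 0.6194619   0.16216412  0.01      ]
 [ 0.56363137  0.17031825  0.01      ]]
len 0.3597529378847673 yaw 1.3397768500312441
plate local [[-0.26979811 -0.02703356]
 [-0.2702992   0.0275498 ]
 [ 0.09212729 -0.02784905]
 [ 0.08728127  0.0283653 ]]
pegs [[ 0.02744673 -0.00210913]
 [-0.02953809  0.00167185]] 0.05711011907303618
slotlines [[ 0.00762968 -0.04517128]
 [ 0.01217752  0.04008026]
 [-0.01295714 -0.04023188]
 [-0.00823261  0.04138507]]
post [[-2.47525641e-01 -7.02149873e-05]]
side post,pegs [[-0.23795101  0.00065184]
 [ 0.02607172 -0.00426845]
 [-0.02732441  0.00255204]]
jar [[ 0.04268931 -0.14818031]]
beaker [[-0.14231379 -0.16169831]]
wrench [[0.1386415  0.00828805]]
```

View pics/t1.png

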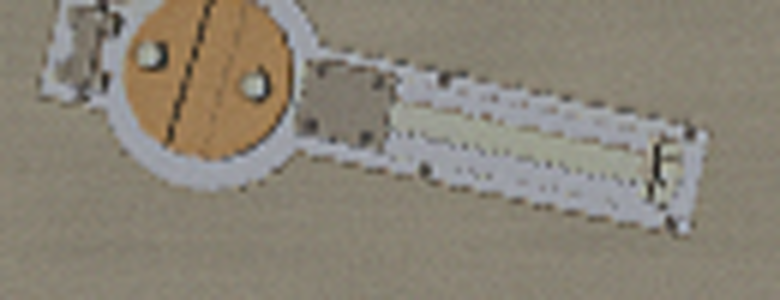

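```bash
cat >> h.py <<'E'
D=np.array([.5713,.0789]); YAW=1.34
def L2W(p): c,s=np.cos(YAW),np.sin(YAW); return D+np.array([[c,-s],[s,c]])@np.array(p)
def yawof(s):
    w,x,y,z=s["eef_rot"]; return np.arctan2(2*(x*y+w*z),1-2*(y*y+z*z))
def go(local,z,yl):  # local xy (m), world z, tool-x yaw in lock frame
    s=ctrl.observe(); y=yawof(s); T=np.r_[L2W(local),z]; d=T-s["ee_pos"]
    r=-((yl+YAW-y+np.pi)%(2*np.pi)-np.pi)
    print("t",round(s["time_s"],2),"shift cm",np.round(100*np.array([d[0]*np.cos(y)+d[1]*np.sin(y),d[0]*np.sin(y)-d[1]*np.cos(y),-d[2]]),2),"roll",round(r,3),"F",np.round(s["contact_force"],1),"w",round(s["grip_width"],3))
E
python3 -m pendant '[[0,[3.2,-2.4,0.5],-0.12],[0,[6.4,-4.8,1],-0.24],[0,[9.6,-7.2,2],-0.36],[0,[12.8,-9.6,3],-0.48],[0,[16,-12,4],-0.6]]'
python3 -c "
from h import *
go((-.0508,-.0186),.14,.7505)"
```

```text
time_s: 1.57
ee_pos: [0.3584, -0.3892, 0.2052]
eef_rot: [0.0, 0.868, 0.497, 0.0]
contact_force: [1.2, -0.4, -0.3]
grip_width: 0.0256
t 1.57 shift cm [46.85 -2.06  6.52] roll -1.051 F [ 1.2 -0.4 -0.3] w 0.026
```

```bash

python3 -m pendant '[[0,[4,-0.2,1],-0.12],[0,[8,-0.4,2],-0.24],[0,[12,-0.6,3],-0.36],[0,[16,-0.9,4],-0.48],[0,[20,-1,5],-0.6]]'
python3 -c "
from h import *
go((-.0508,-.0186),.14,.7505)"
```

```text
time_s: 1.98
ee_pos: [0.4518, -0.2118, 0.1552]
eef_rot: [0.0, 0.682, 0.731, 0.0]
contact_force: [1.3, -0.8, 0.0]
grip_width: 0.0003
t 1.98 shift cm [22.76 14.21  1.52] roll -0.45 F [ 1.3 -0.8  0. ] w 0.0
```

```bash

python3 -m pendant '[[0,[3.4,2.1,0.3],-0.11],[0,[6.8,4.2,0.6],-0.22],[0,[10.2,6.3,0.9],-0.33],[0,[13.6,8.4,1.2],-0.45],[0,[17,10.6,1.5],-0.45]]'
python3 -m pendant '[[0,[2,6,0],0],[0,[2,6,0],0],[0,[2,6,0],0],[0,[2,6,0],0],[0,[2,6,0],0]]' >/dev/null
python3 -c "
from h import *
go((-.0508,-.0186),.08,.7505)
zoom('side','s1.png',190,110,330,250,4)
zoom('top','t2.png',150,130,310,250,4)
"
```

```text
time_s: 2.4
ee_pos: [0.5469, -0.0352, 0.1404]
eef_rot: [0.0, 0.502, 0.865, 0.0]
contact_force: [0.8, -1.3, 0.5]
grip_width: 0.0002
t 2.82 shift cm [ 1.86 -0.11  5.99] roll -0.005 F [-1.1  0.2  0.6] w -0.0
```

View pics/s1.png

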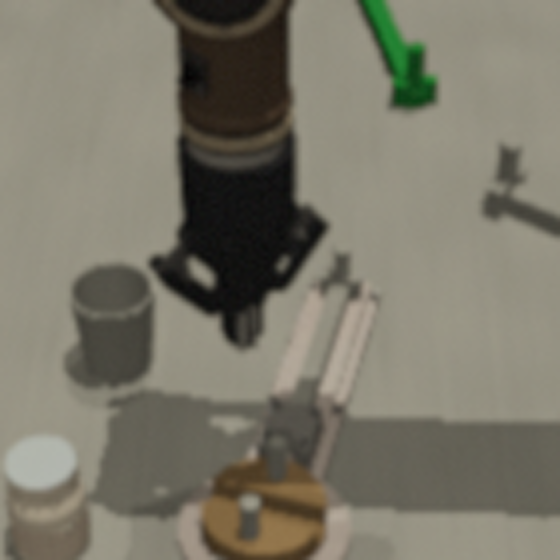

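```bash

python3 -c "
from h import *
p=ctrl.observe()['ee_pos'];print(p)
for z in(0,.014,.027): print(z,(proj('side',[p-[0,0,z]])[0]-[190,110])*4)"
python3 -m pendant '[[0,[1,-0.1,1.5],0],[0,[1.9,-0.1,3],0],[0,[1.9,-0.1,4.5],0],[0,[1.9,-0.1,6],0],[0,[1.9,-0.1,6],0]]'
python3 -c "
from h import *
go((-.0508,-.0186),.062,.7505)
zoom('side','s2.png',190,110,330,250,4)
p=ctrl.observe()['ee_pos'];print(p)
for z in(0,.014,.027): print(z,(proj('side',[p-[0,0,z]])[0]-[190,110])*4)
"
```

```text
[0.58765218 0.00879284 0.13998573]
0 [240.92010726 327.00354088]
0.014 [241.32349329 341.748028  ]
0.027 [241.69182882 355.20340984]
time_s: 3.33
ee_pos: [0.5749, 0.0248, 0.0773]
eef_rot: [-0.003, 0.505, 0.863, -0.002]
contact_force: [-1.7, -0.7, -0.3]
grip_width: 0.0
t 3.33 shift cm [-0.1   0.27  1.53] roll -0.007 F [-1.7 -0.7 -0.3] w 0.0
[0.57605653 0.02479031 0.07868843]
0 [258.08952766 405.69017163]
0.014 [258.33200766 419.33817105]
0.027 [258.55344606 431.79727918]
```

View pics/s2.png

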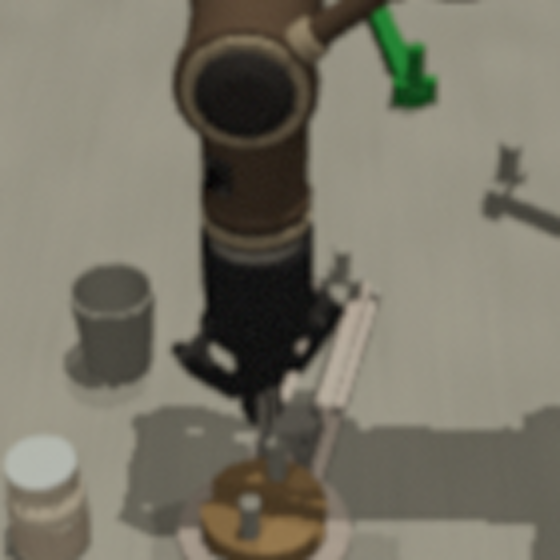

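```bash

python3 -m pendant '[[0,[-0.1,0.2,0.8],0],[0,[-0.1,0.2,1.6],0],[0,[-0.1,0.2,1.6],0],[0,[-0.1,0.2,1.6],0],[0,[-0.1,0.2,1.6],0]]'
python3 -c "
from h import *
go((-.0508,-.0186),.061,.7505)
"
```

```text
time_s: 3.8
ee_pos: [0.581, 0.0259, 0.0646]
eef_rot: [0.0, 0.504, 0.864, 0.0]
contact_force: [-0.2, 0.1, 0.6]
grip_width: 0.0001
t 3.8 shift cm [ 0.1  -0.31  0.36] roll -0.006 F [-0.2  0.1  0.6] w 0.0
```

```bash

python3 -m pendant '[[0,[0.5,-0.6,0.3],0],[0,[1.2,-0.6,0.3],0],[0,[1.9,-0.6,0.3],0],[0,[2.6,-0.6,0.3],0],[0,[3.3,-0.6,0.3],0]]'
python3 -c "
from h import *
go((-.0508,-.0186),.061,.7505)
zoom('side','s3.png',190,110,330,250,4)
zoom('top','t3.png',150,130,310,250,4)
"
```

```text
time_s: 4.22
ee_pos: [0.5569, 0.0476, 0.0605]
eef_rot: [0.0, 0.503, 0.864, -0.004]
contact_force: [-1.2, -8.4, 0.3]
grip_width: -0.0001
t 4.22 shift cm [-2.98  0.71 -0.05] roll -0.003 F [-1.2 -8.4  0.3] w -0.0
```

View pics/s3.png

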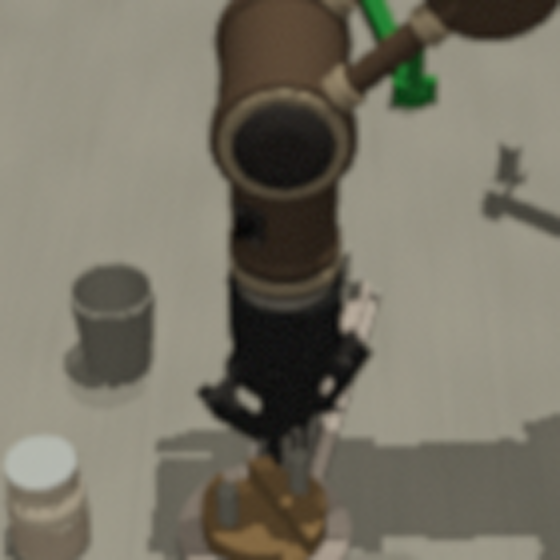

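View pics/t3.png

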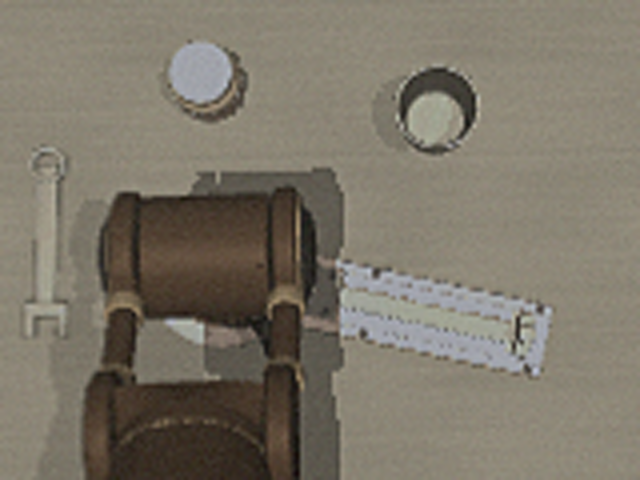

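```bash

python3 -m pendant '[[0,[0.5,0,0],0],[0,[1,0,0],0],[0,[1.4,0,0],0],[0,[1.7,0,0],0],[0,[1.7,0,0],0]]'
python3 -c "
from h import *
go((.001,-.0035),.061,.7505)
zoom('side','s4.png',220,210,290,270,10)
"
```

```text
time_s: 4.73
ee_pos: [0.5516, 0.0668, 0.0615]
eef_rot: [0.001, 0.504, 0.864, 0.0]
contact_force: [2.0, -2.5, -1.7]
grip_width: 0.0005
t 4.73 shift cm [-0.08  2.64  0.05] roll -0.005 F [ 2.  -2.5 -1.7] w 0.001
```

View pics/s4.png

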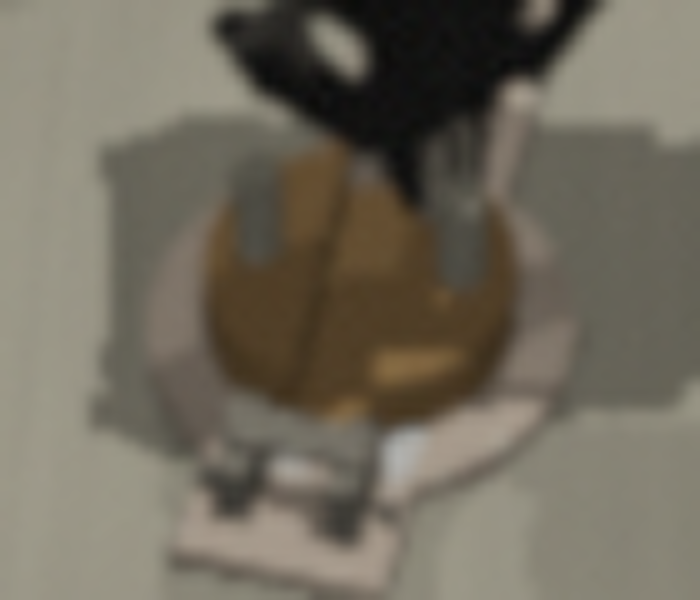

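```bash

python3 -c "
from h import *
f=lambda p:(np.array(p,float)+.5)/10-.5+[220,210]
c,s=np.cos(YAW),np.sin(YAW);R=np.array([[c,-s],[s,c]])
for P,z in(([(262,255),(465,280)],.034),([(345,165),(300,395)],.034),([(258,160),(460,190)],.069)):
  q=(ray('side',f(P),z)[:,:2]-D)@R; d=q[0]-q[1]; print(np.round(q,4),np.degrees(np.arctan2(d[1],d[0])),np.hypot(*d))
"
```

```text
[[ 0.0029 -0.0289]
 [-0.0022  0.0291]] -84.98931092615219 0.05821195987728777
[[-0.0361 -0.0149]
 [ 0.049  -0.005 ]] -173.3847704194337 0.08558798262870926
[[-0.0014 -0.0302]
 [-0.0042  0.0269]] -87.10090966958151 0.057170405014077115
```

```bash

python3 -m pendant '[[0,[0.1,0,0],0],[0,[0.2,0,0],0],[0,[0.2,0,0],0],[0,[-0.6,0,0],0],[0,[-1.5,0,0],0]]'
python3 -m pendant '[[0,[-1,0,-3],0],[0,[-4,1,-6],0],[0,[-8,4,-8],0],[0,[-11,7,-8],0.1],[0,[-14,10,-8],0.2]]'
python3 -m pendant '[[0,[-3,3,0],0.1],[0,[-5,5,0],0.2],[0,[-6,6,0],0.3],[0,[-6,6,0],0.4],[0,[-6,6,0],0.5]]'
python3 -c "
from h import *
go((-.29,0),.12,0)
zoom('side','s5.png',220,210,290,270,10)
zoom('top','t5.png',170,170,300,240,6)
"
```

```text
time_s: 5.2
ee_pos: [0.5576, 0.054, 0.0613]
eef_rot: [-0.001, 0.504, 0.864, -0.0]
contact_force: [0.1, -0.0, -0.5]
grip_width: -0.0
time_s: 5.62
ee_pos: [0.7028, -0.0166, 0.1441]
eef_rot: [0.001, 0.59, 0.807, 0.001]
contact_force: [-0.1, -0.2, -0.2]
grip_width: 0.0
time_s: 6.03
ee_pos: [0.7763, -0.055, 0.1401]
eef_rot: [-0.001, 0.772, 0.636, -0.0]
contact_force: [0.1, 0.3, -0.4]
grip_width: 0.0001
t 6.03 shift cm [-19.76 -23.8    2.01] roll 0.038 F [ 0.1  0.3 -0.4] w 0.0
```

View pics/s5.png

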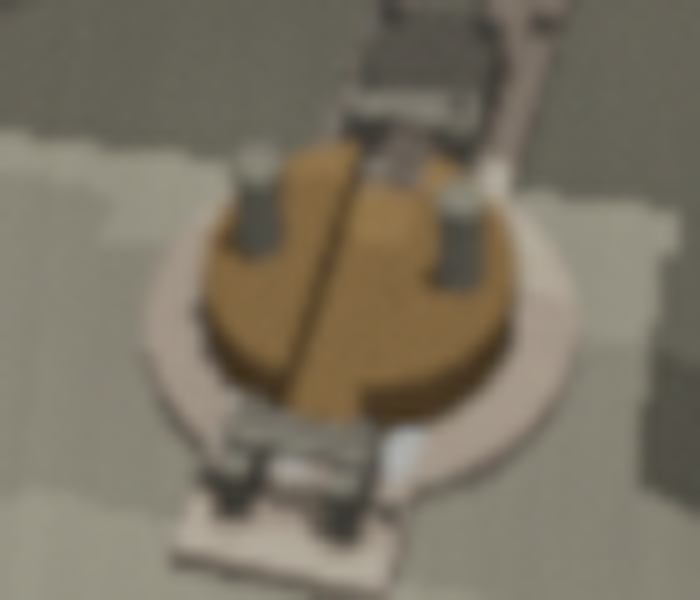

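View pics/t5.png

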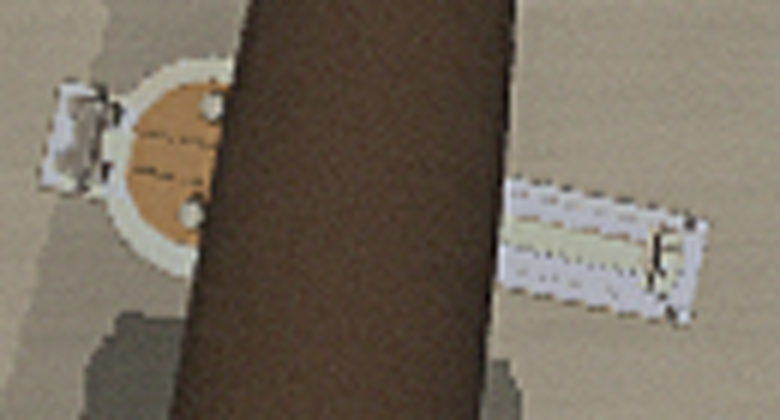

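```bash

python3 -m pendant '[[0,[-3,-3.5,0],0.04],[0,[-5.5,-6.6,0],0.04],[0,[-8,-9.6,0],0.04],[0,[-10.5,-12.6,0],0.04],[0,[-13,-15.7,0],0.04]]'
python3 -m pendant '[[0,[-2.4,-3,0],0],[0,[-4.8,-6,0],0],[0,[-6.5,-8.1,0],0],[0,[-6.5,-8.1,0],0],[0,[-6.5,-8.1,0],0]]'
python3 -c "
from h import *
go((-.28,0),.06,0)
f=lambda p:(np.array(p,float)+.5)/10-.5+[220,210]
c,s=np.cos(YAW),np.sin(YAW);R=np.array([[c,-s],[s,c]])
for P,z in(([(262,250),(462,280)],.034),([(358,165),(295,390)],.034),([(258,155),(462,192)],.069)):
  q=(ray('side',f(P),z)[:,:2]-D)@R; d=q[0]-q[1]; print(np.round(q,4),np.degrees(np.arctan2(d[1],d[0])),np.hypot(*d))
zoom('top','t6.png',170,170,300,240,6)
"
```

```text
time_s: 6.55
ee_pos: [0.5954, -0.1529, 0.1409]
eef_rot: [-0.0, 0.781, 0.624, -0.0]
contact_force: [-0.2, -0.4, 0.7]
grip_width: 0.0002
time_s: 6.97
ee_pos: [0.5028, -0.1981, 0.1412]
eef_rot: [-0.0, 0.782, 0.623, 0.0]
contact_force: [0.7, -0.3, -0.1]
grip_width: 0.0002
t 6.97 shift cm [0.53 0.33 8.12] roll 0.004 F [ 0.7 -0.3 -0.1] w 0.0
[[ 0.0011 -0.0294]
 [-0.002   0.0283]] -86.94451264422827 0.05776173246649466
[[-0.037  -0.0112]
 [ 0.0476 -0.0068]] -177.01641967933412 0.08471115789030359
[[-0.0032 -0.0307]
 [-0.0037  0.0276]] -89.50645878821514 0.0583210866380151
```

View pics/t6.png

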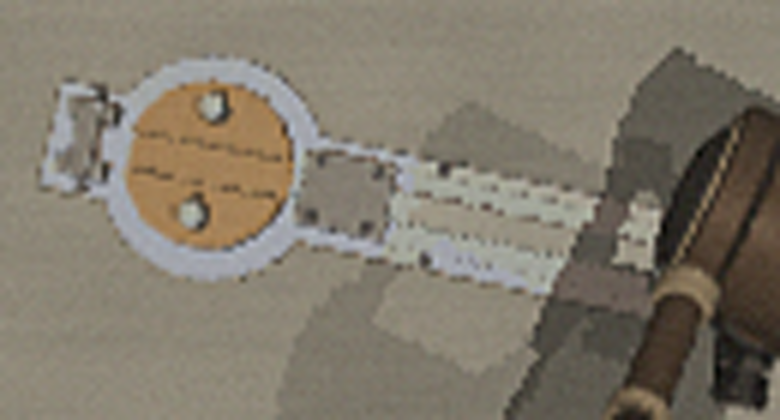

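```bash

python3 -m pendant '[[0,[0.3,0.3,2.5],0],[0,[0.5,0.3,5],0],[0,[0.5,0.3,7],0],[0,[0.5,0.3,8],0],[0,[0.5,0.3,8],0]]'
python3 -m pendant '[[0,[0,0,0],0],[0,[0.5,0,0],0],[0,[1,0,0],0],[0,[1.5,0,0],0],[0,[2,0,0],0]]'
python3 -c "
from h import *
go((-.135,0),.06,0)
zoom('side','s6.png',220,150,320,230,8)
"
```

```text
time_s: 7.43
ee_pos: [0.5073, -0.192, 0.0584]
eef_rot: [-0.002, 0.782, 0.624, -0.001]
contact_force: [-0.1, 0.5, -0.8]
grip_width: 0.0001
time_s: 7.85
ee_pos: [0.5138, -0.1748, 0.0624]
eef_rot: [0.002, 0.782, 0.623, 0.0]
contact_force: [-1.3, -4.6, 1.3]
grip_width: -0.0004
t 7.85 shift cm [12.51 -0.13  0.24] roll 0.006 F [-1.3 -4.6  1.3] w -0.0
```

View pics/s6.png

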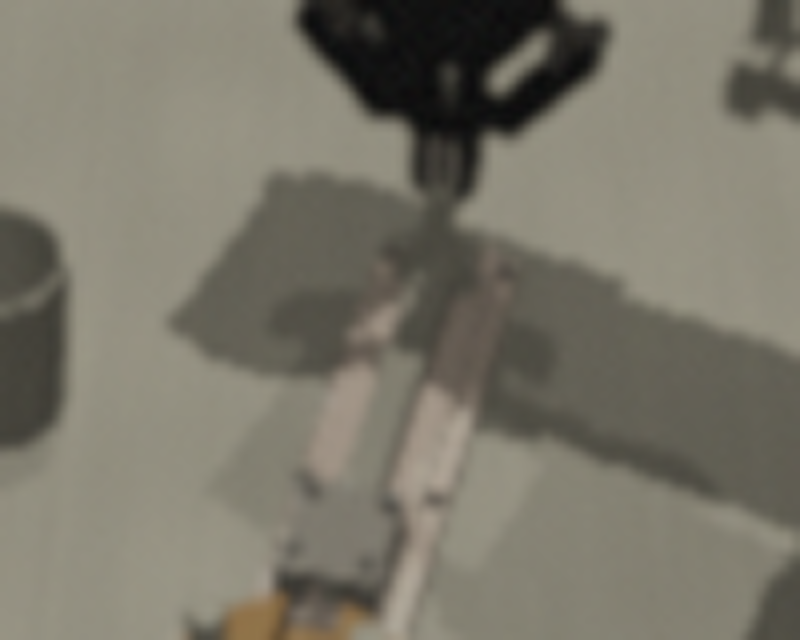

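```bash

python3 -m pendant '[[0,[0.7,0,0],0],[0,[1.4,0,0],0],[0,[2.1,0,0],0],[0,[2.8,0,0],0],[0,[3.5,0,0],0]]'
python3 -m pendant '[[0,[0.7,0,0],0],[0,[1.4,0,0],0],[0,[2.1,0,0],0],[0,[2.8,0,0],0],[0,[3.5,0,0],0]]'
python3 -c "
from h import *
go((-.124,0),.061,0)
zoom('side','s7.png',220,170,320,250,8)
"
```

```text
time_s: 8.32
ee_pos: [0.5215, -0.1407, 0.0622]
eef_rot: [0.002, 0.782, 0.623, 0.0]
contact_force: [-1.2, -4.9, 4.5]
grip_width: 0.0002
time_s: 8.73
ee_pos: [0.5292, -0.1066, 0.0622]
eef_rot: [0.001, 0.782, 0.623, 0.0]
contact_force: [-1.4, -5.4, 3.8]
grip_width: 0.0001
t 8.73 shift cm [ 6.62 -0.11  0.12] roll 0.006 F [-1.4 -5.4  3.8] w 0.0
```

View pics/s7.png

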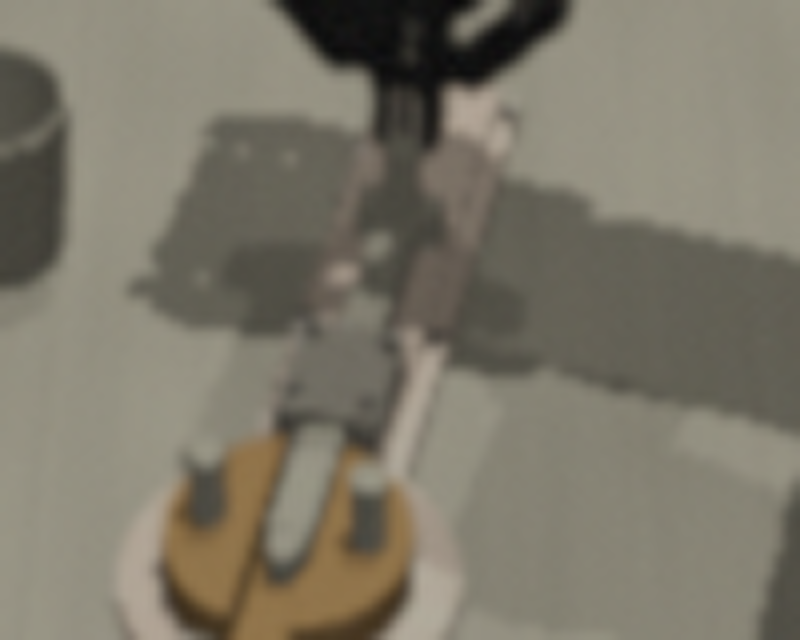

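```bash

python3 -m pendant '[[0,[0.7,0,0],0],[0,[1.4,0,0],0],[0,[2.1,0,0],0],[0,[2.8,0,0],0],[0,[3.5,0,0],0]]'
python3 -m pendant '[[0,[0.6,0,0],0],[0,[1.2,0,0],0],[0,[1.7,0,0],0],[0,[2.1,0,0],0],[0,[2.4,0,0],0]]'
python3 -m pendant '[[0,[0.1,0,0],0],[0,[0.2,0,0],0],[0,[0.3,0,0],0],[0,[0.4,0,0],0],[0,[0.5,0,0],0]]'
python3 -c "
from h import *
go((-.124,0),.061,0)
"
```

```text
time_s: 9.2
ee_pos: [0.5367, -0.0724, 0.0618]
eef_rot: [0.001, 0.782, 0.623, -0.0]
contact_force: [-1.2, -5.9, 4.0]
grip_width: 0.0001
time_s: 9.62
ee_pos: [0.542, -0.049, 0.0619]
eef_rot: [0.001, 0.782, 0.623, -0.0]
contact_force: [-2.5, -6.3, 4.6]
grip_width: -0.0002
time_s: 10.03
ee_pos: [0.5431, -0.0445, 0.0618]
eef_rot: [0.001, 0.782, 0.623, -0.0]
contact_force: [-1.9, -5.3, 4.5]
grip_width: -0.0004
t 10.03 shift cm [ 0.26 -0.07  0.08] roll 0.006 F [-1.9 -5.3  4.5] w -0.0
```

```bash

python3 -m pendant '[[0,[0.1,0,0],0],[0,[0.2,0,0],0],[0,[0.3,0,0],0],[0,[0.35,0,0],0],[0,[0.4,0,0],0]]'
python3 -c "
from h import *
go((-.124,0),.061,0)
zoom('side','s8.png',220,190,310,262,8)
"
```

```text
time_s: 10.45
ee_pos: [0.5436, -0.0425, 0.0619]
eef_rot: [0.002, 0.781, 0.624, -0.002]
contact_force: [-3.9, -15.0, 5.4]
grip_width: -0.0005
t 10.45 shift cm [ 0.05 -0.08  0.09] roll 0.008 F [ -3.9 -15.    5.4] w -0.0
```

View pics/s8.png

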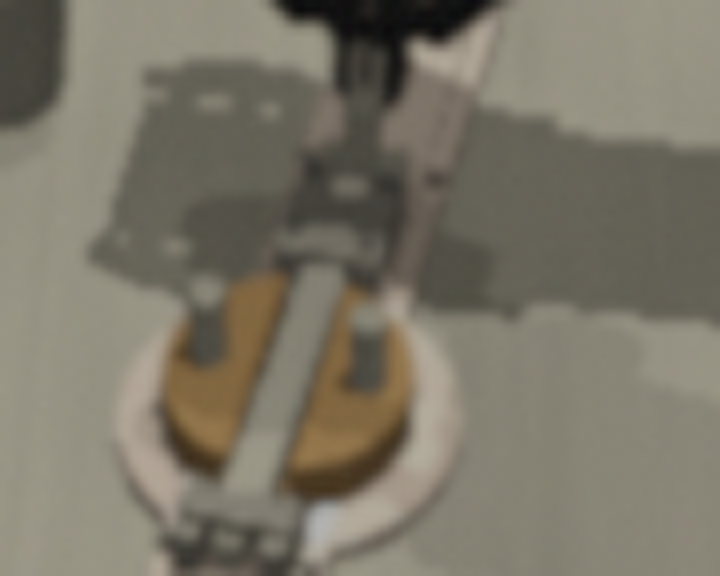

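```bash

python3 -m pendant '[[0,[0.1,0,0],0],[0,[0.2,0,0],0],[0,[0.2,0,0],0],[0,[0.2,0,0],0],[0,[0.2,0,0],0]]'
python3 -c "
from h import *
go((-.124,0),.061,0)"
```

```text
time_s: 10.92
ee_pos: [0.5436, -0.0423, 0.0619]
eef_rot: [0.003, 0.781, 0.624, -0.003]
contact_force: [-4.3, -17.9, 5.7]
grip_width: 0.0004
t 10.92 shift cm [ 0.03 -0.08  0.09] roll 0.008 F [ -4.3 -17.9   5.7] w 0.0
```

```bash

python3 -m pendant '[[0,[0.1,0,0],0],[0,[0.2,0,0],0],[0,[0.3,0,0],0],[0,[0.3,0,0],0],[0,[0.3,0,0],0]]'
python3 -m pendant '[[0,[-0.7,0,0],0],[0,[-1.5,0,0],0],[0,[-3,0,0],0],[0,[-5,0,-2],0],[0,[-7,0,-5],0]]'
python3 -m pendant '[[0,[-3,0,-4],0],[0,[-6,2,-6],0],[0,[-9,5,-8],0],[0,[-12,5,-8],0],[0,[-15,5,-8],0]]'
python3 -m pendant '[[0,[-3,0,0],0],[0,[-6,0,0],0],[0,[-8,0,0],0],[0,[-8,0,0],0],[0,[-8,0,0],0]]'
python3 -c "
from h import *
go((-.124,0),.061,0)
zoom('side','s9.png',190,170,310,270,6)
zoom('top','t9.png',140,130,300,240,5)
"
```

```text
time_s: 11.33
ee_pos: [0.5437, -0.0419, 0.062]
eef_rot: [0.004, 0.781, 0.625, -0.005]
contact_force: [-6.3, -26.4, 6.7]
grip_width: 0.0001
time_s: 11.75
ee_pos: [0.525, -0.1013, 0.1077]
eef_rot: [-0.004, 0.782, 0.623, -0.002]
contact_force: [1.0, 0.7, 0.4]
grip_width: 0.0005
time_s: 12.17
ee_pos: [0.5473, -0.2628, 0.1942]
eef_rot: [0.003, 0.782, 0.623, 0.002]
contact_force: [-0.0, 0.0, -0.1]
grip_width: -0.0
time_s: 12.58
ee_pos: [0.5257, -0.3381, 0.1902]
eef_rot: [-0.001, 0.783, 0.622, 0.001]
contact_force: [0.1, 0.2, 0.8]
grip_width: -0.0001
t 12.58 shift cm [29.25 -5.02 12.92] roll 0.003 F [0.1 0.2 0.8] w -0.0
```

View pics/s9.png

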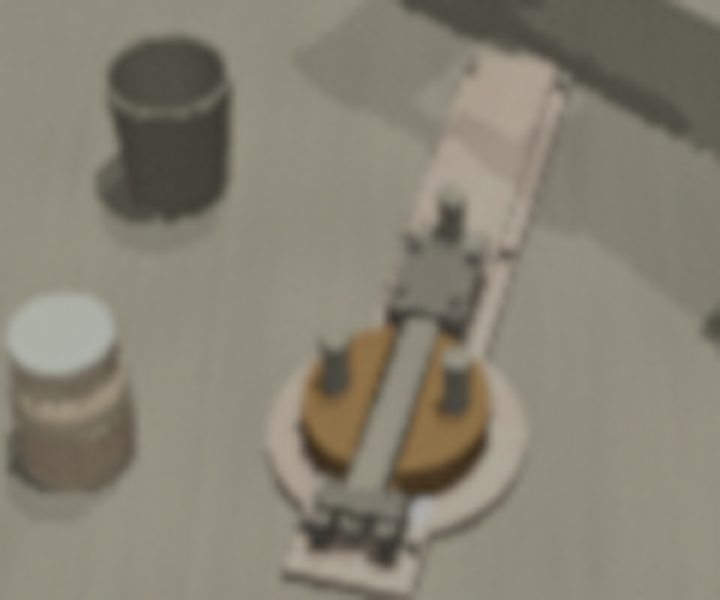

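View pics/t9.png

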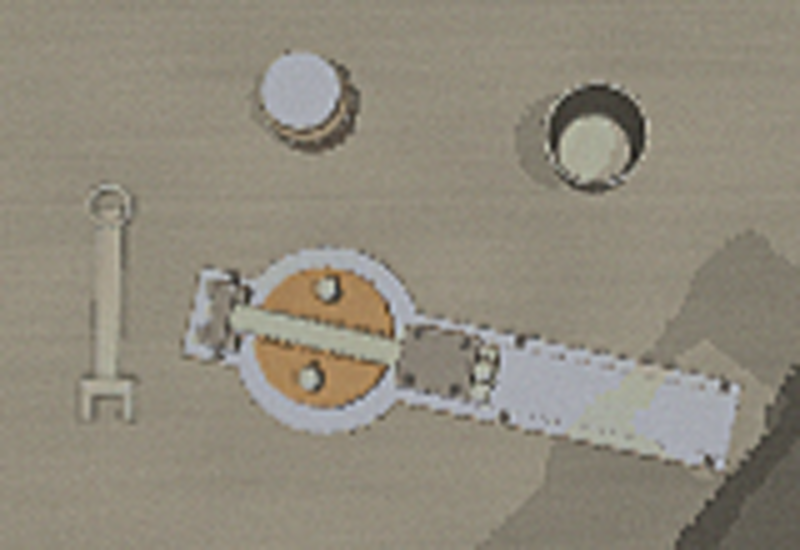

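```bash
python3 -c "
from h import *
print(ctrl.close_job())"
```

```text
the job is handed in; nothing more can be done
None
```

The drain valve is locked and the job is handed in, with about 12.6 s of the 45 s on the robot's clock. `close_job()` gives no verdict.

**What I did:**
- I turned the disc about 1.5 rad by pushing the guide-side peg with the shut fingers. From the pictures, the slot ended within about 0.05 rad of the bar's line.
- I pushed the bar by its post from behind, about 13 cm, straight through the disc. I took the bar lying in the lock; the green one and the longer loose one were left alone.

**Last checks:**
- **Bar stopped:** over the last two nudges I commanded 5 mm more and the tool moved under 1 mm. The push force rose from about 5 N while sliding to about 27 N. The tool stood within about 0.5 mm of where I calculated it should be with the bar home.
- **Shoulder and nose:** the final pictures show the shoulder against the guide and the nose at the keeper.
- **Surroundings:** the jar, beaker and wrench look unmoved, and the arm is well clear with no contact force.

**Disagreements:** the two cameras gave slot angles 2–3° apart and start positions for the post about 10 mm apart. Neither mattered, since the bar went in without extra force.

One retreat move went the opposite way from what I intended, passing near the beaker. It stayed above the beaker's height and touched nothing.

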